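Press the lid home on a sample pot and complete the row

TASK

Stand the white sample pot whose lid is still proud (red band showing) in the nest of the blue lid press, swing the press's red-handled lever all the way down to its stop so that the lid goes fully home, and ease the sprung lever back up to rest without letting it fly back. Then stand the closed pot upright on the blue disc in the yellow tray, so that it completes the row. Leave the other pots and everything else where they are.

Things in the scene. Friction and masses are not known exactly. Their poses are not given: they have to be found in the camera images.
- pot: the sample pot to be closed: upright white plastic pot, body 56 mm in diameter and 50 mm tall, with a white lid 59 mm in diameter and 18 mm tall on its top that cannot come off; total height 76 mm with the lid proud (a red neck band 8 mm high shows between body and lid), 68 mm with the lid home. Mass about 0.13 kg. Origin: centre of its underside, z up
- pot_lid (a joint): how far the pot's lid has been pressed down: 0 proud as at the start, 0.008 m fully home; it resists with about 12 N and stays where it is pressed
- nest (a point): centre of the press's nest, where the pot's underside rests: a flat grey spot on the blue base plate, 10 mm above the bench; low aluminium fences 8 mm tall stand 35 mm from it on three sides (both sides and towards the hinge). x axis parallel to the lever's hinge pin, y axis points level towards the hinge, z up
- lever_hinge (a point): point on the lever's hinge axis, midway between the blue cheeks, 125 mm above the bench and 120 mm from the nest in the nest's +y direction; axes as for the nest, the hinge axis is x
- lever_handle (a point): centre of the lever's red cross handle: a round bar 22 mm in diameter and 130 mm long, parallel to the hinge axis, 200 mm from it, at the end of the steel lever arm (18 mm wide along the hinge axis, 20 mm thick), which meets it in the middle; 324 mm above the bench when the lever is up, 125 mm when it is down. A rubber foot under the arm, 120 mm from the hinge, presses on the lid
- lever (a joint): angle of the press lever: 0 is its upper rest (almost upright, 86 degrees above level, a spring holds it there), growing as it swings down over the nest; 1.5 rad is the lower stop (arm level), where the lid is home. About 7 N at the handle holds it down, about 15 N while the lid goes home
- vacant: flat blue disc, 64 mm in diameter and 2 mm thick, fixed on the tray floor at the empty place of the row. Origin: centre of its underside (the pot stands 2 mm above it); z up
- tray: fixed shallow yellow tray, 290 x 110 mm, walls 15 mm tall, floor 4 mm thick, holding a row of three places 90 mm apart along its own x axis. Origin: centre of its underside
- row_pot_a: closed white pot standing in the tray, 59 mm in diameter, 68 mm tall; leave it. Origin: centre of its underside
- row_pot_b: second closed white pot standing in the tray, like the first; leave it
- holder: orange sample-cup holder strip, 180 x 45 x 12 mm, lying on the bench, its length along its x axis; leave it. Origin: centre of its underside
- bottle: amber bottle with white cap, 60 mm in diameter, 150 mm tall; leave it. Origin: centre of its underside
- cup_stand: black round cup stand, 90 mm flange, 35 mm tall; leave it. Origin: centre of its underside
- beaker: white open cup, 70 mm in diameter, 85 mm tall; leave it. Origin: centre of its underside
- spatula: steel spatula, 190 mm long, lying on the bench; leave it
There are look-alikes about, which are no part of the job. What is meant by the vacant is not orange, and is the smaller of those in its own colour.

How it is judged (in metres and radians):
On the way, in this order (a step that is already met when the one before it is completed fails the run):
1. the pot stands upright in the nest, within 13 mm of its centre, let go, its lid still proud (horizontal distance between pot and nest below 0.013 m and z of pot in the frame of nest below 0.005 m and angle between pot's own z axis and vertical below 0.1 rad and value of joint pot_lid below 0.004 m and contact force between the fingers and pot below 0.1 N), for 0.2 s.
2. the lever is at its lower stop (over 1.47 rad) with the pot in the nest, and the lid is home (over 6.5 mm) (value of joint lever above 1.47 rad and value of joint pot_lid above 0.0065 m and horizontal distance between pot and nest below 0.013 m and z of pot in the frame of nest below 0.005 m and angle between pot's own z axis and vertical below 0.1 rad), for 0.2 s.
3. the lever is back at its upper rest (under 0.08 rad), the pot still in the nest (value of joint lever below 0.08 rad and horizontal distance between pot and nest below 0.013 m and z of pot in the frame of nest below 0.005 m and angle between pot's own z axis and vertical below 0.1 rad), for 0.2 s.
At the end, for the whole second after the job is handed in: the pot stands upright and at rest on the blue disc, within 14 mm of its centre, its lid home (over 6.5 mm), and the lever is at its upper rest (under 0.08 rad) (horizontal distance between pot and vacant below 0.014 m and z of pot in the frame of vacant below 0.007 m and angle between pot's own z axis and vertical below 0.1 rad and value of joint pot_lid above 0.0065 m and value of joint lever below 0.08 rad and linear speed of pot below 0.02 m/s); the robot touches nothing.
It fails at once if the lever flies back (returns faster than 3 rad/s) (velocity of joint lever below -3 rad/s).
It fails at once if a pot in the row is moved by more than 20 mm or another bystander by more than 30 mm (distance of any of row_pot_a, row_pot_b from where it was at the start of the episode above 0.02 m or distance of any of holder, bottle, cup_stand, beaker, spatula from where it was at the start of the episode above 0.03 m).
It also fails if it takes over 72 s, if anything falls off the work surface, if the arm or the gripper's body presses on something with over 40 N, if the wrist force passes 120 N, or if a joint passes its speed limit or range.

ROBOT

A 6-joint arm with a two-finger parallel gripper is mounted at the origin on the work surface. World frame = base frame: x ahead of the robot, y to its left, z up, the work surface at z = 0. Lengths are in m, angles in degrees, forces in N, time in s.
With the tool pointing down it reaches from about 0.4 to 0.825 m from the base axis. Payload 7 kg.
Tool frame: the origin (TCP) lies on the centre line of the jaws, within the pads' length; the fingertips stand 19 mm ahead of it and the grasp point (between the pads) is the TCP (r.tips_ahead is the distance from the TCP to the fingertips, in m); z points along the fingers, y is the line along which they close (so a half turn about z gives the same grasp; the last joint's range is limited). The gripper opens to 88 mm and grips with 3 to 60 N. Pads are 19 mm wide; open, the fingers measure 130 mm over their backs; the gripper's body (78 mm by 193 mm) begins 47 mm behind the grasp point.
Start: joints at [-46.977, 20.546, 0.682, 0, -70.136, -16.507], TCP at [0.301, -0.604, 0.246] pointing down, gripper open.
Joint ranges: [-176.03, 176.03], [-82.01, 121.73], [-58.28, 71.71], [-173.87, 95.51], [-174.79, -0.11], [-173.66, 173.66]. Speed limits (degrees/s): [136.94, 136.94, 172.46, 180, 180, 180].

INTERFACE

Orientations are given as [roll, pitch, yaw] about the fixed x, y, z axes, in that order (R = Rz(yaw) Ry(pitch) Rx(roll)).
In Python, from plant import r, viewer, close_job gives the robot as it stands. The module is installed in compiled form; this text tells all that it offers.
- The arm moves only by the tool arm_command, never from a script. Its arguments are lists of equal length, an entry for each row: "travel": the shift along the world's x, y, z scaled (see below), a list of three; "delta_rot": the turn, a rotation vector about the world's x, y, z scaled (see below), a list of three. In form: {"travel": [[dx, dy, dz], ...], "delta_rot": [[rx, ry, rz], ...]}. A call has 1 to 20 rows; each row is the pose to reach, as a shift and turn from the pose commanded when the call began; what a row does not reach only later rows make up. The controller multiplies each number of a shift by 0.5 m and each number of a turn by 90 degrees. A row lasts 1/8 s, in which the tool goes at most 62.5 mm and 10.7 degrees, less where a joint would pass 70% of its speed; a pose out of reach is approached as far as the arm can. A call with a number of a shift or a turn outside -1 to 1 is refused whole. A call with a gripper value outside its range is refused whole. "grip" is the opening, from 0 (shut) to 1 (fully open), set as the call begins (left out, the last holds). The fingers move at their own pace and stop on an object; "newtons" is the grip in N (left out, the last holds). Time passes only in rows, so rows that repeat a pose let the fingers close. It gives the time, the measured TCP pose, the force, the opening and the grip force at its end, in the units of the state.
- r.get_state(): the state, without advancing time (a new reading comes with each control period).
- viewer.capture(name): name is "side" or "top"; returns a dict with "img" (420x560x3 uint8, red, green, blue), "camera_matrix" (3x3 intrinsics, pixels), "R" (3x3) and "t" (3): a world point X has camera coordinates R X + t. Camera axes: x right, y down, z forward; pixel columns grow to the right and rows downward; lengths in m; the calibration is good to about 2 mm. A picture is of the moment at which its call begins. There is no depth.
- close_job(): hands the job in; it is judged then, once.
The state is a dict: "time_s": time; "joints": joint angles; "qd": joint speeds; "joint_torque": joint torques, N m; "tcp_pos": TCP position; "eef_rot": TCP orientation; "contact_force": force on the tool from outside, world axes, zero at the start; "moment": the same for the moment, N m; "gripper_width": finger opening in m; "gripper_force": force on a finger pad.
Only numpy, scipy, OpenCV 4.12 (cv2) and the standard library are available. Lean on these libraries where they do the work, as an engineer would, in place of code of your own. Each camera call takes 0.05 s, during which the arm holds its last target. There are 200 camera calls.

## Working session

There is one attempt and no reset: what is moved stays moved. The work goes in short steps, Python scripts to look and compute and a tool call to move; the robot and the scene stay as the last step left them, time stands still between calls to the robot, and variables do not carry over. Pictures are saved under pics/ and viewed, at most 10 in all, crops included, and the job is handed in when it is done.

Besides the shell and the picture viewer there is one more tool, called after ">>>" in YAML: its name, and indented under it one key for each argument. arm_command: Moves the arm, as the interface text tells. Shifts and turns lie within -1 to 1; 1 stands for 0.5 m of shift or 90 degrees of turn. Its arguments: {"type":"object","properties":{"travel":{"type":"array"},"delta_rot":{"type":"array"},"grip":{"type":"number"},"newtons":{"type":"number"}},"required":["travel","delta_rot"]}

```bash
mkdir -p pics
cat > h.py <<'E'
import numpy as np, cv2
from plant import r, viewer, close_job
def cap(n,save=None):
    c=viewer.capture(n); c={k:np.array(v) for k,v in c.items()}
    if save: cv2.imwrite('pics/'+save,c['img'][:,:,::-1])
    return c
def ray(c,u,v,z):
    d=c['R'].T@np.linalg.solve(c['camera_matrix'],[u,v,1.]); o=-c['R'].T@c['t']
    return o+d*(z-o[2])/d[2]
def proj(c,X):
    p=c['camera_matrix']@(c['R']@np.array(X,float)+c['t']); return p[:2]/p[2]
E
python3 - <<'E'
from h import *
for n in('top','side'):
    c=cap(n,n+'0.png'); print(n,-c['R'].T@c['t'],c['R'][2],c['camera_matrix'][0,0]); np.savez('pics/'+n+'0.npz',**c)
print(r.get_state())
E
```

```text
top [ 0.38408387 -0.04081803  1.63219766] [ 0.09462444 -0.00598556 -0.99549505] 536.1762872966272
side [0.05477349 0.67947717 0.75628246] [ 0.46320402 -0.70033479 -0.54311437] 401.85398983820966
{'time_s': 0.1, 'joints': array([-4.69781090e+01,  2.05862747e+01,  6.38373567e-01, -1.90220982e-02,
       -7.01371447e+01, -1.65078127e+01]), 'qd': array([-0.03842323, -0.24035205,  0.01797191,  0.05785056,  0.038988  ,
       -0.07243711]), 'joint_torque': array([-1.34883878e-03, -5.84162271e+01,  2.93753332e+01,  7.01554388e+00,
        1.01957854e-02, -5.87457703e-05]), 'tcp_pos': array([ 0.30113091, -0.60362896,  0.24471932]), 'eef_rot': array([ 1.79913378e+02, -7.02191261e-03, -1.53492393e+02]), 'contact_force': array([ 0.16349889,  0.60502089, -0.47270604]), 'moment': array([-0.08065858, -0.02125288,  0.01814746]), 'gripper_force': 0.0, 'gripper_width': 0.08781561734868844}
```

View pics/top0.png

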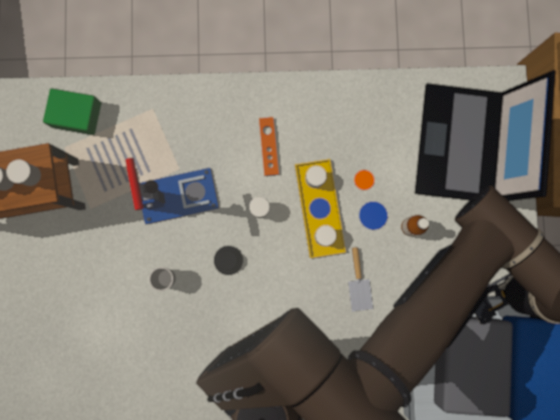

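View pics/side0.png

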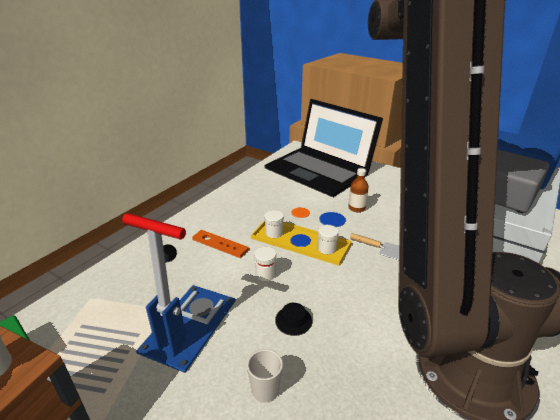

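The top view shows the pot at about (259,207), the nest at (194,190), the red handle at (134,184), row pots at (317,176) and (325,236), and the small blue disc in the tray at (320,208). In the side view the pot with the red band is at (265,263).

```bash
cat > m.py <<'E'
from h import *
def blob(img,lo,hi,box):
    x0,y0,x1,y1=box; hsv=cv2.cvtColor(img,cv2.COLOR_RGB2HSV); m=cv2.inRange(hsv,lo,hi); k=np.zeros_like(m); k[y0:y1,x0:x1]=m[y0:y1,x0:x1]
    n,l,s,c=cv2.connectedComponentsWithStats(k); i=1+np.argmax(s[1:,4]); 
    ct=max(cv2.findContours((l==i).astype('uint8'),0,1)[0],key=len)
    return c[i],s[i],ct
E
python3 - <<'E'
from m import *
c=dict(np.load('pics/top0.npz')); s=dict(np.load('pics/side0.npz')); im=c['img']
W=((0,0,185),(180,60,255))
hsv=cv2.cvtColor(im,cv2.COLOR_RGB2HSV)
for p in[(259,207),(240,240),(194,190),(317,176),(320,208),(180,210),(184,194),(134,184)]: print(p,hsv[p[1],p[0]])
def show(nm,lo,hi,box,z):
    ce,st,ct=blob(im,lo,hi,box); e=cv2.fitEllipse(ct); h=cv2.minAreaRect(ct)
    print(nm,ce.round(1),st,'W',ray(c,*ce,z).round(4),'ell',ray(c,*e[0],z).round(4),np.round(e[1],1)); 
    b=[ray(c,*q,z)[:2].round(4).tolist() for q in cv2.boxPoints(h)]; print('   box',b)
for nm,b,z in[('pot',(240,190,280,225),.076),('a',(302,162,332,190),.068),('b',(310,222,340,250),.068)]: show(nm,*W,b,z)
show('disc',(100,120,50),(130,255,255),(306,195,334,222),.006)
show('tray',(20,120,80),(32,255,255),(285,150,360,270),.015)
show('handle',(170,150,60),(180,255,255),(110,140,160,230),.33)
show('base',(100,80,30),(130,255,255),(135,160,230,230),.01)
show('nestspot',(0,0,60),(180,70,140),(182,180,206,202),.01)
# side
def S(nm,lo,hi,box,z):
    ce,st,ct=blob(s['img'],lo,hi,box); print('side',nm,ce.round(1),st,ray(s,*ce,z).round(4))
S('disc',(100,120,50),(130,255,255),(285,228,316,252),.006)
S('handle',(170,150,60),(180,255,255),(110,200,200,245),.324)
big=cv2.resize(im[150:260,100:350],None,fx=3.2,fy=3.2,interpolation=cv2.INTER_CUBIC)
b2=cv2.resize(s['img'][200:370,110:360],None,fx=3.2,fy=3.2,interpolation=cv2.INTER_CUBIC)[:,:]
cv2.imwrite('pics/crop1.png',big[:,:,::-1]); cv2.imwrite('pics/crop2.png',b2[:,:,::-1])
for n,c_,uv in(('base?',c,(560,260)),): print(proj(c,[0,0,0]),proj(s,[0,0,0]))
E
```

```text
(259, 207) [ 21  24 200]
(240, 240) [ 24  23 176]
(194, 190) [165   5 109]
(317, 176) [ 20  25 200]
(320, 208) [111 165 150]
(180, 210) [110 105  85]
(184, 194) [111  43  96]
(134, 184) [  1 192 153]
pot [258.7 205.8] [250 197  18  19 273] W [5.514e-01 3.000e-04 7.600e-02] ell [5.514e-01 3.000e-04 7.600e-02] [17.3 18.3]
   box [[0.5779, 0.025], [0.5766, -0.0246], [0.5238, -0.0233], [0.5251, 0.0262]]
a [315.6 175. ] [307 166  18  19 260] W [ 0.6391 -0.1695  0.068 ] ell [ 0.6391 -0.1695  0.068 ] [17.  17.6]
   box [[0.6282, -0.1349], [0.6742, -0.1595], [0.6496, -0.2047], [0.6038, -0.1801]]
b [325.2 234.9] [316 226  19  19 280] W [ 0.4618 -0.1917  0.068 ] ell [ 0.4617 -0.1916  0.068 ] [18.  18.1]
   box [[0.4885, -0.1656], [0.4871, -0.2182], [0.4345, -0.2163], [0.4359, -0.1638]]
disc [319.5 208. ] [311 200  18  17 256] W [ 0.5473 -0.1831  0.006 ] ell [ 0.5473 -0.1831  0.006 ] [16.7 17.6]
   box [[0.5725, -0.158], [0.5712, -0.2099], [0.5221, -0.2081], [0.5235, -0.1564]]
tray [319.6 209.2] [ 295  159   51   99 2309] W [ 0.5428 -0.1824  0.015 ] ell [ 0.5452 -0.1832  0.015 ] [ 39.6 119.4]
   box [[0.6826, -0.1092], [0.6983, -0.2199], [0.4116, -0.2564], [0.3965, -0.1475]]Traceback (most recent call last):
  File "<stdin>", line 13, in <module>
  File "<stdin>", line 7, in show
  File "m.py", line 4, in blob
    n,l,s,c=cv2.connectedComponentsWithStats(k); i=1+np.argmax(s[1:,4]);
                                                     ~~~~~~~~~^^^^^^^^^
    return _wrapfunc(a, 'argmax', axis=axis, out=out, **kwds)
    return bound(*args, **kwds)
ValueError: attempt to get argmax of an empty sequence
```

Run:
```python
from m import *
c=dict(np.load('pics/top0.npz')); s=dict(np.load('pics/side0.npz')); im=c['img']
def show(c,nm,lo,hi,box,z):
    ce,st,ct=blob(c['img'],lo,hi,box); h=cv2.minAreaRect(ct)
    print(nm,ce.round(1),st,'W',ray(c,*ce,z).round(4),'rect',ray(c,*h[0],z).round(4)); 
    b=[ray(c,*q,z)[:2].round(4).tolist() for q in cv2.boxPoints(h)]; print('   box',b); return ce
t1=show(c,'handle',(0,150,60),(6,255,255),(110,140,160,230),.33)
show(c,'base',(100,80,30),(130,255,255),(135,160,230,230),.01)
show(c,'nestspot',(0,0,60),(180,40,135),(184,180,206,202),.01)
show(s,'disc',(100,120,50),(130,255,255),(285,228,316,252),.006)
show(s,'handle',(0,150,60),(6,255,255),(110,200,200,245),.324)
show(s,'potlid',(0,0,140),(180,60,255),(252,246,280,264),.072)
big=cv2.resize(im[150:260,100:350],None,fx=3.2,fy=3.2,interpolation=cv2.INTER_CUBIC)
b2=cv2.resize(s['img'][200:370,110:360],None,fx=3.2,fy=3.2,interpolation=cv2.INTER_CUBIC)
cv2.imwrite('pics/crop1.png',big[:,:,::-1]); cv2.imwrite('pics/crop2.png',b2[:,:,::-1])
```

```text
handle [133.3 183.8] [126 159  16  51 348] W [0.5864 0.2994 0.33  ] rect [0.5868 0.2992 0.33  ]
   box [[0.6475, 0.3199], [0.6505, 0.3029], [0.5266, 0.2788], [0.5237, 0.2956]]
base [179.9 197. ] [ 143  169   75   54 1689] W [0.5918 0.2412 0.01  ] rect [0.5963 0.2492 0.01  ]
   box [[0.6357, 0.3744], [0.6803, 0.1496], [0.557, 0.1245], [0.5131, 0.3479]]
nestspot [194.6 191.5] [184 183  21  18 271] W [0.6076 0.1964 0.01  ] rect [0.6075 0.1951 0.01  ]
   box [[0.6085, 0.2331], [0.646, 0.1946], [0.6065, 0.157], [0.5691, 0.1955]]
disc [300.3 240. ] [291 234  20  13 185] W [ 0.5488 -0.183   0.006 ] rect [ 0.5489 -0.183   0.006 ]
   box [[0.5668, -0.15], [0.5912, -0.2056], [0.5306, -0.2168], [0.5089, -0.1617]]
handle [153.2 225.5] [122 213  64  26 722] W [0.5913 0.297  0.324 ] rect [0.5908 0.2969 0.324 ]
   box [[0.6498, 0.3248], [0.6771, 0.2962], [0.5331, 0.2696], [0.513, 0.2976]]
potlid [264.5 254. ] [252 246  28  18 456] W [ 5.531e-01 -2.000e-04  7.200e-02] rect [ 5.496e-01 -1.000e-04  7.200e-02]
   box [[0.6018, -0.0096], [0.5399, -0.0509], [0.5002, 0.0088], [0.5587, 0.0479]]
```

View pics/crop1.png

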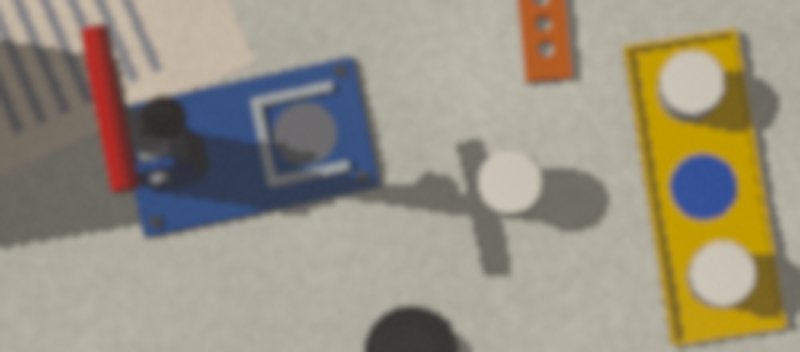

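View pics/crop2.png

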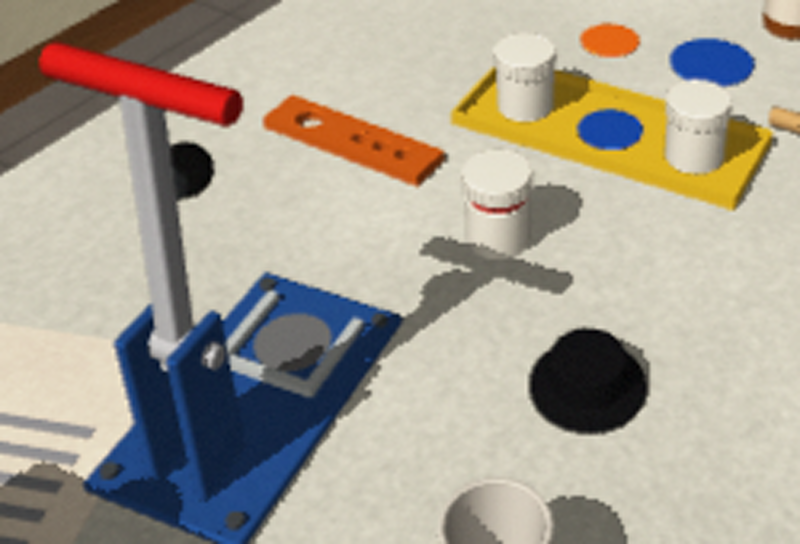

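Crop 1 shows the nest spot at full-image (195,191) and the fences open away from the handle. Crop 2 confirms the red band on the free pot and the lever upright, with its foot facing the nest.

By calculation:
- **Nest:** about (0.609, 0.1945), with u towards the hinge = (-0.193, 0.981).
- **Handle:** about (0.589, 0.298).
- **Pot:** (0.551, 0.000).

I'll cross-check the nest in the side view while moving.

Run:
```python
from h import *
c=dict(np.load('pics/top0.npz')); s=dict(np.load('pics/side0.npz'))
print(ray(c,195.3,190.6,.01),ray(s,201.6,306.9,.01)); u=np.array([-.193,.981,0]);x=np.array([.981,.193,0]);n=np.array([.609,.1945,.01])
for a,b,z in((35,35,8),(-35,35,8),(0,106,314),(65,106,314),(-65,106,314)):
    p=n+x*a/1e3+u*b/1e3+[0,0,z/1e3]; print(a,b,proj(c,p).round(1),proj(s,p).round(1))
```

```text
[0.61020352 0.19410824 0.01      ] [0.60805164 0.19453735 0.01      ]
35 35 [181.1 182. ] [181.  310.2]
-35 35 [185.8 204.3] [205.8 318.6]
0 106 [134.3 183.3] [153.6 226.3]
65 106 [129.1 157.9] [125.6 218.8]
-65 106 [139.4 208.9] [183.1 234.3]
```

>>> arm_command:
  travel:
    - [0.05,0.11,0]
    - [0.1,0.22,0]
    - [0.15,0.33,0]
    - [0.2,0.44,0]
    - [0.25,0.55,0]
    - [0.3,0.66,0]
    - [0.35,0.77,0]
    - [0.38,0.85,0]
    - [0.4,0.9,0]
    - [0.4,0.9,0]
  delta_rot:
    - [0,0,0.06]
    - [0,0,0.14]
    - [0,0,0.22]
    - [0,0,0.3]
    - [0,0,0.38]
    - [0,0,0.46]
    - [0,0,0.52]
    - [0,0,0.57]
    - [0,0,0.6]
    - [0,0,0.6]
  grip: 1

```text
time_s: 1.35
tcp_pos: [0.5017, -0.1524, 0.2452]
eef_rot: [180.0, 0.0, -99.3]
contact_force: [0.4, -0.5, 0.9]
gripper_width: 0.0877
gripper_force: 0.0
```

>>> arm_command:
  travel:
    - [0.03,0.1,-0.06]
    - [0.07,0.21,-0.13]
    - [0.1,0.28,-0.19]
    - [0.1,0.308,-0.22]
    - [0.1,0.308,-0.25]
    - [0.1,0.308,-0.29]
    - [0.1,0.308,-0.33]
    - [0.1,0.308,-0.37]
    - [0.1,0.308,-0.388]
    - [0.1,0.308,-0.388]
    - [0.1,0.308,-0.388]
  delta_rot:
    - [0,0,0.08]
    - [0,0,0.15]
    - [0,0,0.21]
    - [0,0,0.229]
    - [0,0,0.229]
    - [0,0,0.229]
    - [0,0,0.229]
    - [0,0,0.229]
    - [0,0,0.229]
    - [0,0,0.229]
    - [0,0,0.229]

```text
time_s: 2.72
tcp_pos: [0.5518, -0.0002, 0.0524]
eef_rot: [-179.9, 0.0, -78.9]
contact_force: [0.1, -0.2, 0.3]
gripper_width: 0.0878
gripper_force: 0.0
```

>>> arm_command:
  travel:
    - [0,0,0]
    - [0,0,0]
    - [0,0,0]
    - [0,0,0]
    - [0,0,0]
    - [0,0,0]
    - [0,0,0]
    - [0,0,0]
  delta_rot:
    - [0,0,0]
    - [0,0,0]
    - [0,0,0]
    - [0,0,0]
    - [0,0,0]
    - [0,0,0]
    - [0,0,0]
    - [0,0,0]
  grip: 0
  newtons: 15

```text
time_s: 3.72
tcp_pos: [0.5513, 0.0, 0.0517]
eef_rot: [180.0, -0.0, -78.9]
contact_force: [-1.2, -1.1, 4.2]
gripper_width: 0.0585
gripper_force: 15.0
```

>>> arm_command:
  travel:
    - [0,0,0.04]
    - [0,0,0.08]
    - [0.02,0.05,0.1]
    - [0.04,0.12,0.1]
    - [0.06,0.19,0.1]
    - [0.08,0.26,0.1]
    - [0.1,0.33,0.1]
    - [0.112,0.37,0.1]
    - [0.116,0.384,0.1]
    - [0.116,0.384,0.1]
    - [0.116,0.384,0.1]
  delta_rot:
    - [0,0,0]
    - [0,0,0]
    - [0,0,0]
    - [0,0,0]
    - [0,0,0]
    - [0,0,0]
    - [0,0,0]
    - [0,0,0]
    - [0,0,0]
    - [0,0,0]
    - [0,0,0]

```text
time_s: 5.1
tcp_pos: [0.609, 0.191, 0.1015]
eef_rot: [180.0, -0.0, -78.9]
contact_force: [-0.5, 0.0, -0.9]
gripper_width: 0.0587
gripper_force: 15.0
```

Run:
```python
from h import *
s=cap('side','side1.png')
cv2.imwrite('pics/s1.png',cv2.resize(s['img'][150:400,100:380],None,fx=2,fy=2)[:,:,::-1])
```

```text
(no output)
```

View pics/s1.png

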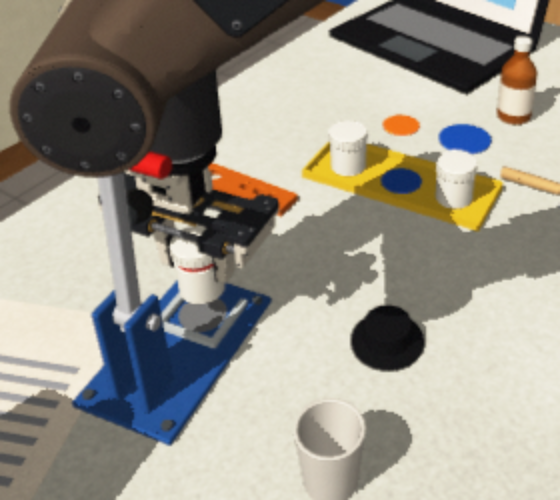

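The side view shows the pot held upright over the nest. The brown wrist housing, with its cap at full-image (140,212), sits near the red handle at (175,232), so I'll check the clearance before lowering.

Run:
```python
from h import *
s=cap('side'); c=cap('top','top1.png')
o=-s['R'].T@s['t']
def at_y(u,v,y):
    d=s['R'].T@np.linalg.solve(s['camera_matrix'],[u,v,1.]); return (o+d*(y-o[1])/d[1]).round(3)
for y in(.2,.24,.28,.32): print(y,'c',at_y(140,212,y),'bottom',at_y(146,237,y),'L',at_y(106,207,y))
cv2.imwrite('pics/t1.png',cv2.resize(c['img'][80:300,60:330],None,fx=2.9,fy=2.7)[:,:,::-1])
print(r.get_state()['joints'])
```

```text
0.2 c [0.767 0.2   0.238] bottom [0.765 0.2   0.165] L [0.906 0.2   0.202]
0.24 c [0.707 0.24  0.281] bottom [0.706 0.24  0.214] L [0.835 0.24  0.249]
0.28 c [0.648 0.28  0.324] bottom [0.647 0.28  0.264] L [0.764 0.28  0.295]
0.32 c [0.589 0.32  0.367] bottom [0.587 0.32  0.313] L [0.693 0.32  0.341]
[ 3.49050800e+01  2.40574423e+01 -1.42459587e+01 -2.00408152e-03
 -5.16918491e+01 -2.38265835e+01]
```

View pics/t1.png

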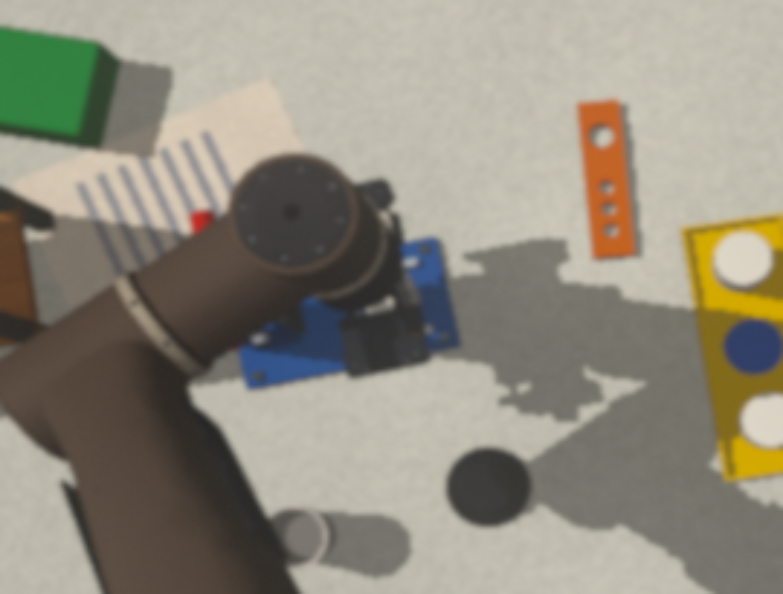

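The wrist's side tube would foul the upright handle if I lowered vertically: j1 shows about 0.19 m of lateral offset, running towards the handle. I'll put the pot back and regrasp it with the tool tilted 25° away from the lever.

>>> arm_command:
  travel:
    - [-0.01,-0.05,0]
    - [-0.03,-0.12,0]
    - [-0.055,-0.19,0]
    - [-0.08,-0.26,0]
    - [-0.1,-0.33,0]
    - [-0.112,-0.37,0]
    - [-0.116,-0.384,-0.02]
    - [-0.116,-0.384,-0.05]
    - [-0.116,-0.384,-0.075]
    - [-0.116,-0.384,-0.09]
    - [-0.116,-0.384,-0.099]
    - [-0.116,-0.384,-0.099]
  delta_rot:
    - [0,0,0]
    - [0,0,0]
    - [0,0,0]
    - [0,0,0]
    - [0,0,0]
    - [0,0,0]
    - [0,0,0]
    - [0,0,0]
    - [0,0,0]
    - [0,0,0]
    - [0,0,0]
    - [0,0,0]

```text
time_s: 6.75
tcp_pos: [0.5515, 0.0003, 0.0518]
eef_rot: [180.0, -0.0, -78.8]
contact_force: [0.2, -0.1, -1.1]
gripper_width: 0.0587
gripper_force: 15.0
```

>>> arm_command:
  travel:
    - [0,0,0]
    - [0,0,0]
    - [0,0,0]
    - [0,0,0]
    - [0,0,0.02]
    - [0,0,0.06]
    - [0,0,0.1]
    - [0,0,0.15]
    - [0,0,0.15]
    - [0,0,0.15]
    - [0,0,0.15]
    - [0,0,0.15]
  delta_rot:
    - [0,0,0]
    - [0,0,0]
    - [0,0,0]
    - [0,0,0]
    - [0,0,0]
    - [0,0,0]
    - [0,0,0]
    - [0,0,0]
    - [0.09,0.018,0]
    - [0.18,0.035,0]
    - [0.272,0.054,0]
    - [0.272,0.054,0]
  grip: 1

```text
time_s: 8.25
tcp_pos: [0.5521, -0.0024, 0.1269]
eef_rot: [179.9, 25.0, -79.2]
contact_force: [0.6, 0.2, -0.5]
gripper_width: 0.0876
gripper_force: 0.0
```

Run:
```python
from m import *
st=r.get_state(); print(st['joints'].round(1),st['tcp_pos'],st['eef_rot'])
s=cap('side','side2.png'); 
for nm,bx,z in(('lid',(245,240,285,264),.072),):
    ce,t,ct=blob(s['img'],(0,0,140),(180,60,255),bx); print(ce,t,ray(s,*ce,z))
cv2.imwrite('pics/s2.png',cv2.resize(s['img'][150:400,100:380],None,fx=2,fy=2)[:,:,::-1])
```

```text
[  1.9  21.2  -8.8 -27.1 -66.7  21.3] [ 0.55211668 -0.0023811   0.12687258] [179.92936829  25.04438377 -79.15422335]
[262.51790634 252.13636364] [245 240  40  24 726] [ 0.56206856 -0.00385253  0.072     ]
```

View pics/s2.png

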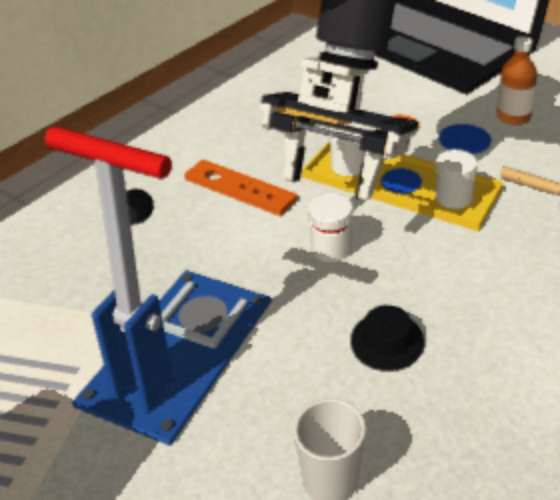

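The pot is back and upright, with its lid at crop (330,210). The gripper leans away from the press as intended, and the lever is untouched.

>>> arm_command:
  travel:
    - [0,0,-0.03]
    - [0,0,-0.07]
    - [0,0,-0.11]
    - [0,0,-0.138]
    - [0,0,-0.138]
    - [0,0,-0.138]
  delta_rot:
    - [0,0,0]
    - [0,0,0]
    - [0,0,0]
    - [0,0,0]
    - [0,0,0]
    - [0,0,0]

```text
time_s: 9.05
tcp_pos: [0.5517, -0.0, 0.0583]
eef_rot: [180.0, 24.9, -78.9]
contact_force: [-0.6, -0.5, 0.7]
gripper_width: 0.088
gripper_force: 0.0
```

>>> arm_command:
  travel:
    - [0,0,0]
    - [0,0,0]
    - [0,0,0]
    - [0,0,0]
    - [0,0,0]
    - [0,0,0]
    - [0,0,0]
    - [0,0,0]
  delta_rot:
    - [0,0,0]
    - [0,0,0]
    - [0,0,0]
    - [0,0,0]
    - [0,0,0]
    - [0,0,0]
    - [0,0,0]
    - [0,0,0]
  grip: 0
  newtons: 15

```text
time_s: 10.05
tcp_pos: [0.5513, 0.0, 0.0583]
eef_rot: [180.0, 25.0, -78.9]
contact_force: [-1.2, -1.3, 5.3]
gripper_width: 0.0586
gripper_force: 15.0
```

>>> arm_command:
  travel:
    - [0,0,0.04]
    - [0,0,0.08]
    - [0.02,0.05,0.1]
    - [0.04,0.12,0.1]
    - [0.06,0.19,0.1]
    - [0.08,0.26,0.1]
    - [0.1,0.33,0.1]
    - [0.112,0.37,0.1]
    - [0.116,0.386,0.1]
    - [0.116,0.386,0.1]
    - [0.116,0.386,0.1]
  delta_rot:
    - [0,0,0]
    - [0,0,0]
    - [0,0,0]
    - [0,0,0]
    - [0,0,0]
    - [0,0,0]
    - [0,0,0]
    - [0,0,0]
    - [0,0,0]
    - [0,0,0]
    - [0,0,0]

```text
time_s: 11.42
tcp_pos: [0.6092, 0.192, 0.1081]
eef_rot: [179.9, 24.9, -78.9]
contact_force: [-0.3, 0.2, -1.3]
gripper_width: 0.0586
gripper_force: 15.0
```

Run:
```python
from m import *
s=cap('side'); 
cv2.imwrite('pics/s3.png',cv2.resize(s['img'][150:400,100:380],None,fx=2,fy=2)[:,:,::-1])
```

```text
(no output)
```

View pics/s3.png

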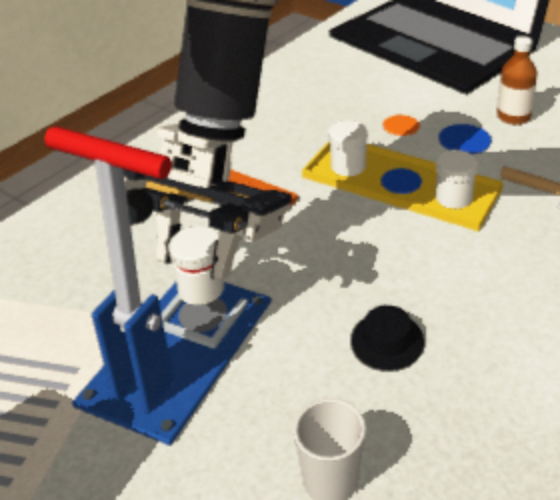

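The pot hangs upright over the grey spot, and the wrist is now clear of the handle. Lowering it and releasing.

>>> arm_command:
  travel:
    - [0,0,-0.015]
    - [0,0,-0.03]
    - [0,0,-0.045]
    - [0,0,-0.06]
    - [0,0,-0.07]
    - [0,0,-0.076]
    - [0,0,-0.079]
    - [0,0,-0.079]
  delta_rot:
    - [0,0,0]
    - [0,0,0]
    - [0,0,0]
    - [0,0,0]
    - [0,0,0]
    - [0,0,0]
    - [0,0,0]
    - [0,0,0]

```text
time_s: 12.48
tcp_pos: [0.6094, 0.1931, 0.0687]
eef_rot: [180.0, 25.0, -78.9]
contact_force: [0.6, -0.0, -1.1]
gripper_width: 0.0585
gripper_force: 15.0
```

>>> arm_command:
  travel:
    - [0,0,0]
    - [0,0,0]
    - [0,0,0]
    - [0,0,0]
    - [0,0,0]
    - [0,0,0]
  delta_rot:
    - [0,0,0]
    - [0,0,0]
    - [0,0,0]
    - [0,0,0]
    - [0,0,0]
    - [0,0,0]
  grip: 1

```text
time_s: 13.22
tcp_pos: [0.6093, 0.193, 0.0685]
eef_rot: [180.0, 25.0, -78.9]
contact_force: [-0.3, 0.2, -0.1]
gripper_width: 0.0878
gripper_force: 0.0
```

>>> arm_command:
  travel:
    - [0.004,-0.018,0.04]
    - [0.01,-0.045,0.1]
    - [0.018,-0.088,0.19]
    - [0.018,-0.088,0.28]
    - [0.018,-0.088,0.37]
    - [0.018,-0.088,0.46]
    - [0.018,-0.088,0.55]
    - [0.018,-0.088,0.63]
    - [0.018,-0.088,0.68]
    - [0.018,-0.088,0.7]
    - [0.018,-0.088,0.7]
  delta_rot:
    - [0,0,0]
    - [0,0,0]
    - [0,0,0]
    - [0,0,0]
    - [-0.06,-0.012,0]
    - [-0.12,-0.024,0]
    - [-0.18,-0.036,0]
    - [-0.23,-0.046,0]
    - [-0.26,-0.052,0]
    - [-0.272,-0.054,0]
    - [-0.272,-0.054,0]

```text
time_s: 14.6
tcp_pos: [0.6181, 0.1489, 0.4191]
eef_rot: [-180.0, 0.0, -78.9]
contact_force: [0.3, 0.7, -0.6]
gripper_width: 0.0876
gripper_force: 0.0
```

Run:
```python
from m import *
st=r.get_state(); print(st['joints'].round(1))
s=cap('side'); cv2.imwrite('pics/s4.png',cv2.resize(s['img'][150:400,100:380],None,fx=2,fy=2)[:,:,::-1])
hsv=cv2.cvtColor(s['img'],cv2.COLOR_RGB2HSV)
ce,t,ct=blob(s['img'],(0,0,140),(180,60,255),(180,262,222,306)); print(t)
# expected pot in nest
for q in((.609,.1945,.086),(.609,.1945,.01)): print(proj(s,q))
x0,y0,w,h=t[:4]; print('lid mid col',x0+w/2)
```

```text
[ 31.1  13.7  13.1  -0.  -89.3 -20. ]
[ 180  262   42   44 1450]
[198.03767771 284.1755426 ]
[201.327604   306.73342598]
lid mid col 201.0
```

View pics/s4.png

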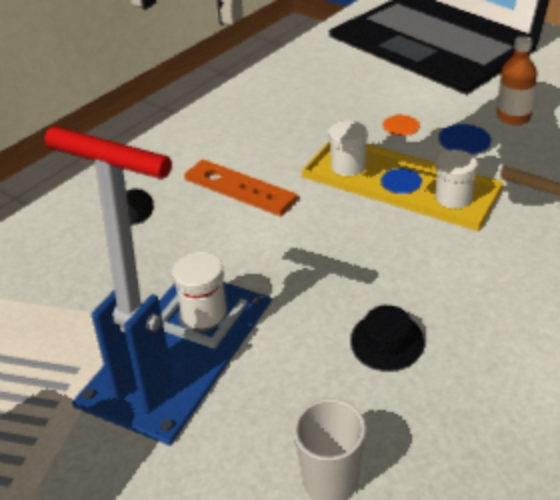

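The pot stands upright in the nest. Its lid top is at crop (198,268), i.e. full-image (199,284), against an expected (198,284), and the red band is still visible. Next is the handle, gripped 37 mm off-centre.

>>> arm_command:
  travel:
    - [-0.01,0.03,0.02]
    - [-0.03,0.07,0.02]
    - [-0.05,0.11,0.02]
    - [-0.07,0.15,0.02]
    - [-0.09,0.19,0.02]
    - [-0.11,0.23,0.02]
    - [-0.12,0.26,0.02]
    - [-0.13,0.28,0.02]
    - [-0.131,0.285,0.02]
    - [-0.131,0.285,0.02]
    - [-0.131,0.285,0.0]
    - [-0.131,0.285,-0.05]
    - [-0.131,0.285,-0.1]
    - [-0.131,0.285,-0.15]
    - [-0.131,0.285,-0.185]
    - [-0.131,0.285,-0.197]
    - [-0.131,0.285,-0.197]
  delta_rot:
    - [0,0,0.1]
    - [0,0,0.21]
    - [0,0,0.32]
    - [0,0,0.43]
    - [0,0,0.54]
    - [0,0,0.65]
    - [0,0,0.76]
    - [0,0,0.87]
    - [0,0,0.96]
    - [0,0,1.0]
    - [0,0,1.0]
    - [0,0,1.0]
    - [0,0,1.0]
    - [0,0,1.0]
    - [0,0,1.0]
    - [0,0,1.0]
    - [0,0,1.0]

```text
time_s: 16.77
tcp_pos: [0.553, 0.2914, 0.32]
eef_rot: [180.0, 0.0, 11.1]
contact_force: [-0.6, 0.4, -0.0]
gripper_width: 0.0879
gripper_force: 0.0
```

Run:
```python
from m import *
st=r.get_state(); print(st['joints'].round(1),st['contact_force'])
s=cap('side'); cv2.imwrite('pics/s5.png',cv2.resize(s['img'][150:350,90:310],None,fx=2.7,fy=2.7)[:,:,::-1])
# arc: hinge, handle, TCP offsets for angles
u=np.array([-.193,.981]);
for k in range(0,19):
    a=np.radians(86-86*k/18); a0=np.radians(86)
    d=-u*.2*(np.cos(a)-np.cos(a0)); print(k,(d*2).round(3),round(.4*(np.sin(a)-np.sin(a0)),3))
```

```text
[ 45.7  13.8   0.8   0.  -77.   55.4] [-0.61905268  0.35740731 -0.04341125]
0 [ 0. -0.] 0.0
1 [ 0.006 -0.033] -0.004
2 [ 0.013 -0.065] -0.01
3 [ 0.019 -0.096] -0.019
4 [ 0.025 -0.127] -0.031
5 [ 0.031 -0.156] -0.045
6 [ 0.036 -0.184] -0.062
7 [ 0.042 -0.211] -0.081
8 [ 0.046 -0.236] -0.103
9 [ 0.051 -0.26 ] -0.126
10 [ 0.055 -0.281] -0.152
11 [ 0.059 -0.3  ] -0.179
12 [ 0.062 -0.317] -0.207
13 [ 0.065 -0.331] -0.237
14 [ 0.068 -0.343] -0.268
15 [ 0.069 -0.353] -0.3
16 [ 0.071 -0.36 ] -0.333
17 [ 0.072 -0.364] -0.366
18 [ 0.072 -0.365] -0.399
```

View pics/s5.png

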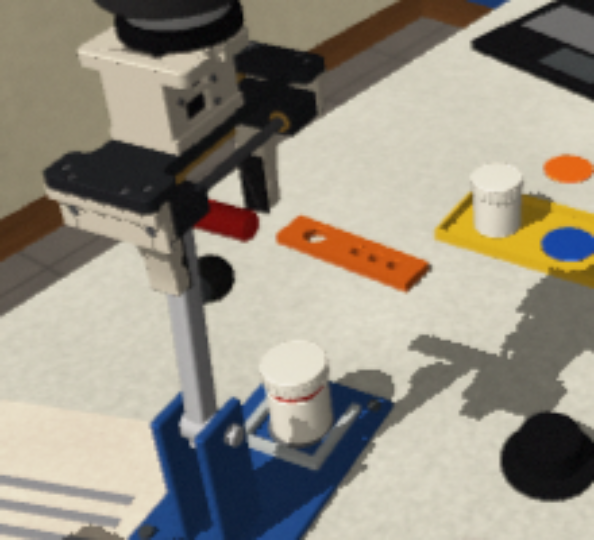

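The fingers straddle the bar to one side of the arm, and the pot is undisturbed in the nest. Gripping.

>>> arm_command:
  travel:
    - [0,0,0]
    - [0,0,0]
    - [0,0,0]
    - [0,0,0]
    - [0,0,0]
    - [0,0,0]
    - [0,0,0]
    - [0,0,0]
    - [0,0,0]
    - [0,0,0]
  delta_rot:
    - [0,0,0]
    - [0,0,0]
    - [0,0,0]
    - [0,0,0]
    - [0,0,0]
    - [0,0,0]
    - [0,0,0]
    - [0,0,0]
    - [0,0,0]
    - [0,0,0]
  grip: 0
  newtons: 45

```text
time_s: 18.08
tcp_pos: [0.5529, 0.2912, 0.32]
eef_rot: [180.0, 0.0, 11.1]
contact_force: [0.2, -1.0, -0.5]
gripper_width: 0.021
gripper_force: 45.0
```

>>> arm_command:
  travel:
    - [0.003,-0.016,-0.002]
    - [0.006,-0.033,-0.004]
    - [0.013,-0.065,-0.01]
    - [0.019,-0.096,-0.019]
    - [0.025,-0.127,-0.031]
    - [0.031,-0.156,-0.045]
    - [0.036,-0.184,-0.062]
    - [0.042,-0.211,-0.081]
    - [0.046,-0.236,-0.103]
    - [0.051,-0.26,-0.126]
    - [0.051,-0.26,-0.126]
  delta_rot:
    - [0,0,0]
    - [0,0,0]
    - [0,0,0]
    - [0,0,0]
    - [0,0,0]
    - [0,0,0]
    - [0,0,0]
    - [0,0,0]
    - [0,0,0]
    - [0,0,0]
    - [0,0,0]

```text
time_s: 19.45
tcp_pos: [0.5775, 0.1616, 0.2565]
eef_rot: [-179.9, 0.1, 11.1]
contact_force: [-5.0, 5.3, 1.6]
gripper_width: 0.021
gripper_force: 45.0
```

Forces are small, so I'm continuing from step 9 to the stop.

>>> arm_command:
  travel:
    - [0.004,-0.021,-0.026]
    - [0.008,-0.04,-0.053]
    - [0.011,-0.057,-0.081]
    - [0.014,-0.071,-0.111]
    - [0.017,-0.083,-0.142]
    - [0.018,-0.093,-0.174]
    - [0.02,-0.1,-0.207]
    - [0.021,-0.102,-0.224]
    - [0.021,-0.104,-0.24]
    - [0.021,-0.105,-0.257]
    - [0.021,-0.105,-0.274]
    - [0.021,-0.105,-0.28]
    - [0.021,-0.105,-0.28]
  delta_rot:
    - [0,0,0]
    - [0,0,0]
    - [0,0,0]
    - [0,0,0]
    - [0,0,0]
    - [0,0,0]
    - [0,0,0]
    - [0,0,0]
    - [0,0,0]
    - [0,0,0]
    - [0,0,0]
    - [0,0,0]
    - [0,0,0]

```text
time_s: 21.08
tcp_pos: [0.5879, 0.1084, 0.1184]
eef_rot: [180.0, 0.1, 11.1]
contact_force: [-9.4, -1.4, 12.5]
gripper_width: 0.0212
gripper_force: 45.0
```

Run:
```python
from m import *
st=r.get_state(); print(st['tcp_pos'],st['contact_force'],st['moment'])
s=cap('side','side6.png');c=cap('top','top6.png')
u=np.array([-.193,.981,0]);x=np.array([.981,.193,0]);h=np.array([.586,.312,.125])-u*.2
for t in(-.065,.065): print(proj(s,h+x*t).round(1),proj(c,h+x*t).round(1))
for n,k in(('s',s),('c',c)):
    hsv=cv2.cvtColor(k['img'],cv2.COLOR_RGB2HSV); m=cv2.inRange(hsv,(0,150,60),(6,255,255)); q=cv2.connectedComponentsWithStats(m)
    print(n,[(q[2][i].tolist(),q[3][i].round(1).tolist()) for i in range(1,q[0]) if q[2][i][4]>15])
```

```text
[0.5879074  0.10842778 0.11835815] [-9.42510842 -1.3926373  12.46780288] [-0.01395306  3.31392848 -0.08472499]
[236.9 258.3] [221.7 201.6]
[191.4 245.7] [212.1 157.4]
s [([228, 252, 10, 9, 58], [233.2, 256.2])]
c []
```

>>> arm_command:
  travel:
    - [0,0,-0.006]
    - [0,0,-0.012]
    - [0,0,-0.016]
    - [0,0,-0.016]
    - [0,0,-0.016]
  delta_rot:
    - [0,0,0]
    - [0,0,0]
    - [0,0,0]
    - [0,0,0]
    - [0,0,0]

```text
time_s: 21.8
tcp_pos: [0.588, 0.1084, 0.1121]
eef_rot: [179.9, 0.0, 11.2]
contact_force: [-14.4, -1.2, 26.8]
gripper_width: 0.0211
gripper_force: 45.0
```

Run:
```python
from m import *
st=r.get_state(); print(st['tcp_pos'],st['contact_force'],st['moment'])
s=cap('side','side7.png')
for n,k in(('s',s),):
    hsv=cv2.cvtColor(k['img'],cv2.COLOR_RGB2HSV)
    for nm,sat in(('hi',150),('lo',110)):
        m=cv2.inRange(hsv,(0,sat,50),(8,255,255)); q=cv2.connectedComponentsWithStats(m)
        print(nm,[(q[2][i].tolist(),q[3][i].round(1).tolist()) for i in range(1,q[0]) if q[2][i][4]>8 and q[2][i][0]<300])
```

```text
[0.58800829 0.10835068 0.11212924] [-14.43567212  -1.19111392  26.83105705] [-0.31219475  5.26724618 -0.10732182]
hi [([190, 242, 8, 5, 17], [192.6, 243.8]), ([228, 254, 11, 8, 60], [233.6, 257.8])]
lo [([190, 242, 8, 6, 21], [192.4, 244.1]), ([228, 254, 11, 9, 64], [233.6, 258.0])]
```

>>> arm_command:
  travel:
    - [0,0,-0.004]
    - [0,0,-0.008]
    - [0,0,-0.008]
    - [0,0,-0.008]
    - [0,0,-0.008]
  delta_rot:
    - [0,0,0]
    - [0,0,0]
    - [0,0,0]
    - [0,0,0]
    - [0,0,0]

```text
time_s: 22.48
tcp_pos: [0.5882, 0.1084, 0.1111]
eef_rot: [179.9, -0.1, 11.2]
contact_force: [-24.7, -1.3, 48.9]
gripper_width: 0.0211
gripper_force: 45.0
```

Run:
```python
from m import *
st=r.get_state(); print(st['tcp_pos'],st['contact_force'],st['moment'])
s=cap('side','side8.png')
hsv=cv2.cvtColor(s['img'],cv2.COLOR_RGB2HSV)
m=cv2.inRange(hsv,(0,150,50),(8,255,255)); q=cv2.connectedComponentsWithStats(m)
print([(q[2][i].tolist(),q[3][i].round(1).tolist()) for i in range(1,q[0]) if q[2][i][4]>8 and q[2][i][0]<300])
```

```text
[0.58817557 0.10837498 0.11107263] [-24.70021738  -1.29186803  48.88374463] [-0.34231116  8.65094835 -0.1279663 ]
[([190, 243, 9, 4, 15], [193.3, 244.1]), ([228, 254, 11, 9, 60], [233.6, 258.2])]
```

The hard stop is reached: force jumps with no further handle travel. Easing back along the arc.

>>> arm_command:
  travel:
    - [0,0,0.014]
    - [0,0.001,0.047]
    - [-0.001,0.005,0.08]
    - [-0.003,0.012,0.113]
    - [-0.004,0.022,0.145]
    - [-0.007,0.034,0.176]
    - [-0.01,0.048,0.206]
    - [-0.013,0.065,0.234]
    - [-0.017,0.084,0.261]
    - [-0.021,0.105,0.287]
    - [-0.026,0.129,0.31]
    - [-0.03,0.154,0.332]
    - [-0.036,0.181,0.351]
    - [-0.041,0.209,0.368]
    - [-0.047,0.238,0.382]
    - [-0.053,0.269,0.394]
    - [-0.059,0.3,0.403]
    - [-0.066,0.332,0.409]
    - [-0.072,0.364,0.413]
    - [-0.072,0.364,0.413]
  delta_rot:
    - [0,0,0]
    - [0,0,0]
    - [0,0,0]
    - [0,0,0]
    - [0,0,0]
    - [0,0,0]
    - [0,0,0]
    - [0,0,0]
    - [0,0,0]
    - [0,0,0]
    - [0,0,0]
    - [0,0,0]
    - [0,0,0]
    - [0,0,0]
    - [0,0,0]
    - [0,0,0]
    - [0,0,0]
    - [0,0,0]
    - [0,0,0]
    - [0,0,0]

```text
time_s: 25.02
tcp_pos: [0.5542, 0.2918, 0.3131]
eef_rot: [179.9, -0.2, 11.2]
contact_force: [3.9, -5.7, 5.5]
gripper_width: 0.021
gripper_force: 45.0
```

>>> arm_command:
  travel:
    - [0,0,0]
    - [0,0,0]
    - [0,0,0]
    - [0,0,0]
    - [0,0,0]
    - [0,0,0.04]
    - [0,0,0.1]
    - [0,0,0.16]
    - [0,0,0.22]
    - [0,0,0.22]
  delta_rot:
    - [0,0,0]
    - [0,0,0]
    - [0,0,0]
    - [0,0,0]
    - [0,0,0]
    - [0,0,0]
    - [0,0,0]
    - [0,0,0]
    - [0,0,0]
    - [0,0,0]
  grip: 1

```text
time_s: 26.28
tcp_pos: [0.5535, 0.2913, 0.4244]
eef_rot: [-179.9, -0.2, 11.1]
contact_force: [0.7, 0.4, 0.3]
gripper_width: 0.0876
gripper_force: 0.0
```

Run:
```python
from m import *
s=cap('side','side9.png'); s0=dict(np.load('pics/side0.npz'))
hsv=cv2.cvtColor(s['img'],cv2.COLOR_RGB2HSV)
m=cv2.inRange(hsv,(0,150,50),(8,255,255)); q=cv2.connectedComponentsWithStats(m)
print([(q[2][i].tolist(),q[3][i].round(1).tolist()) for i in range(1,q[0]) if q[2][i][4]>8])
print('red in pot',m[270:310,180:225].sum()/255)
W=cv2.inRange(hsv,(0,0,150),(180,60,255))[265:312,178:225]
for row in W[::2]: print(''.join('#' if v else '.' for v in row))
for z in(.086,.078,.01): print(z,proj(s,(.609,.1935,z)))
```

```text
[([122, 213, 64, 26, 727], [153.0, 225.4])]
red in pot 0.0
###############################################
###############################################
###############################################
###############################################
###############################################
###############################################
###############################################
###############################################
###############################################
###############################################
###############################################
#################################.#############
################################..######.......
##############################.................
########..##################...................
######.....###############.....................
####......###############......................
.#.......###############.......................
.......###..###############....................
.....####...###############....................
....###.....########...####...........###......
...##........#######.................#.........
.............########..........................
....##........#######..........................
0.086 [198.32843109 283.93302174]
0.078 [198.68642686 286.39773792]
0.01 [201.60408601 306.48513127]
```

Handle is back exactly at its rest pixels, and there is no red left on the pot. Going back for the pot.

>>> arm_command:
  travel:
    - [0.01,-0.03,0.02]
    - [0.03,-0.07,0.02]
    - [0.05,-0.11,0.02]
    - [0.07,-0.15,0.02]
    - [0.09,-0.19,0.02]
    - [0.11,-0.23,0.02]
    - [0.12,-0.26,0.02]
    - [0.13,-0.28,0.02]
    - [0.131,-0.284,0.0]
    - [0.131,-0.284,0.0]
    - [0.131,-0.284,0.0]
  delta_rot:
    - [0,0,-0.1]
    - [0,0,-0.21]
    - [0,0,-0.32]
    - [0,0,-0.43]
    - [0,0,-0.54]
    - [0,0,-0.65]
    - [0,0,-0.76]
    - [0,0,-0.87]
    - [0,0,-0.96]
    - [0,0,-1.0]
    - [0,0,-1.0]

```text
time_s: 27.7
tcp_pos: [0.6181, 0.1489, 0.4204]
eef_rot: [179.9, -0.0, -78.9]
contact_force: [-0.6, 0.1, -0.2]
gripper_width: 0.0876
gripper_force: 0.0
```

Run:
```python
from m import *
s=cap('side'); im=cv2.imread('pics/side0.png')[:,:,::-1]
d=cv2.absdiff(s['img'],im).max(2)[260:315,170:235]  # pot vs empty nest
m=((d>25)*255).astype('uint8'); q=cv2.connectedComponentsWithStats(m); i=1+np.argmax(q[2][1:,4]); print(q[2][i],'cols',170+q[2][i][0],170+q[2][i][0]+q[2][i][2],'rows',260+q[2][i][1],260+q[2][i][1]+q[2][i][3])
for r_ in m[::2]: print(''.join('#' if v else '.' for v in r_))
c0=np.array([.609,.1935])
P=np.array([proj(s,(c0[0]+R*np.cos(t),c0[1]+R*np.sin(t),z)) for R,z in((.0295,.078),(.0295,.06),(.028,.01)) for t in np.linspace(0,6.28,60)])
print('pred',P.min(0),P.max(0)); st=r.get_state(); print(st['tcp_pos'],st['eef_rot'])
```

```text
[ 16  24  49  30 810] cols 186 235 rows 284 314
.................................................................
.................................................................
.................................................................
.................................................................
.................................................................
.................................................................
.................................................................
.................................................................
.................................................................
.................................................................
.................................................................
.................................................................
.......................#.................#.......................
.....................#########...........##......................
...................#################....###......#########.##....
.................##########################..#################
[... 241 characters left out ...]
###################.......
...................################......################........
...................#################......##########.............
....................################......#####..................
....................########......##.....####....................
.....................########.......#.###.##.....................
......................#######......#####.........................
.......................#####.#.#######...........................
.................................................................
pred [186.17849864 277.99472708] [212.93385867 315.03349897]
[0.61817446 0.14897427 0.42071625] [ 1.79930642e+02 -1.09460631e-02 -7.87921884e+01]
```

Pot edges match a pot centred in the nest. Descending with the same tilt.

>>> arm_command:
  travel:
    - [0,0,-0.04]
    - [0,0,-0.1]
    - [0,0,-0.18]
    - [0,0,-0.26]
    - [0,0,-0.34]
    - [0,0,-0.42]
    - [0,0,-0.48]
    - [0,0,-0.51]
    - [-0.004,0.02,-0.555]
    - [-0.009,0.045,-0.61]
    - [-0.014,0.07,-0.665]
    - [-0.018,0.088,-0.7]
    - [-0.018,0.088,-0.71]
    - [-0.018,0.088,-0.71]
    - [-0.018,0.088,-0.71]
  delta_rot:
    - [0.05,0.01,0]
    - [0.12,0.024,0]
    - [0.18,0.036,0]
    - [0.23,0.046,0]
    - [0.26,0.052,0]
    - [0.272,0.054,0]
    - [0.272,0.054,0]
    - [0.272,0.054,0]
    - [0.272,0.054,0]
    - [0.272,0.054,0]
    - [0.272,0.054,0]
    - [0.272,0.054,0]
    - [0.272,0.054,0]
    - [0.272,0.054,0]
    - [0.272,0.054,0]

```text
time_s: 29.62
tcp_pos: [0.6101, 0.1928, 0.0677]
eef_rot: [-179.9, 25.0, -78.8]
contact_force: [-0.2, -0.0, 1.0]
gripper_width: 0.0877
gripper_force: 0.0
```

>>> arm_command:
  travel:
    - [0,0,0]
    - [0,0,0]
    - [0,0,0]
    - [0,0,0]
    - [0,0,0]
    - [0,0,0]
    - [0,0,0]
    - [0,0,0]
  delta_rot:
    - [0,0,0]
    - [0,0,0]
    - [0,0,0]
    - [0,0,0]
    - [0,0,0]
    - [0,0,0]
    - [0,0,0]
    - [0,0,0]
  grip: 0
  newtons: 15

```text
time_s: 30.62
tcp_pos: [0.6093, 0.193, 0.0667]
eef_rot: [179.9, 25.0, -78.9]
contact_force: [-1.5, -0.8, 3.3]
gripper_width: 0.0586
gripper_force: 15.0
```

>>> arm_command:
  travel:
    - [0,0,0.03]
    - [0,-0.01,0.07]
    - [-0.01,-0.05,0.09]
    - [-0.03,-0.12,0.09]
    - [-0.055,-0.19,0.09]
    - [-0.08,-0.26,0.09]
    - [-0.1,-0.33,0.09]
    - [-0.112,-0.37,0.07]
    - [-0.116,-0.384,0.04]
    - [-0.116,-0.386,0.01]
    - [-0.116,-0.386,-0.01]
    - [-0.116,-0.386,-0.018]
    - [-0.116,-0.386,-0.019]
    - [-0.116,-0.386,-0.019]
  delta_rot:
    - [0,0,0]
    - [0,0,0]
    - [0,0,0]
    - [0,0,0]
    - [0,0,0]
    - [0,0,0]
    - [0,0,0]
    - [0,0,0]
    - [0,0,0]
    - [0,0,0]
    - [0,0,0]
    - [0,0,0]
    - [0,0,0]
    - [0,0,0]

```text
time_s: 32.38
tcp_pos: [0.5517, 0.0004, 0.0573]
eef_rot: [180.0, 24.9, -78.8]
contact_force: [0.5, 0.6, -0.7]
gripper_width: 0.0584
gripper_force: 15.0
```

>>> arm_command:
  travel:
    - [0,0,0]
    - [0,0,0]
    - [0,0,0]
    - [0,0,0]
    - [0,0,0]
    - [0,0,0.04]
    - [0,0,0.1]
    - [0,0,0.16]
    - [0,0,0.16]
    - [0,0,0.16]
    - [0,0,0.16]
    - [0,0,0.16]
  delta_rot:
    - [0,0,0]
    - [0,0,0]
    - [0,0,0]
    - [0,0,0]
    - [0,0,0]
    - [0,0,0]
    - [0,0,0]
    - [0,0,0]
    - [-0.09,-0.018,0]
    - [-0.18,-0.035,0]
    - [-0.272,-0.054,0]
    - [-0.272,-0.054,0]
  grip: 1

```text
time_s: 33.88
tcp_pos: [0.5508, 0.0019, 0.1386]
eef_rot: [-179.9, -0.1, -78.6]
contact_force: [-0.8, -0.4, 0.2]
gripper_width: 0.0874
gripper_force: 0.0
```

Run:
```python
from m import *
s=cap('side','side10.png'); hsv=cv2.cvtColor(s['img'],cv2.COLOR_RGB2HSV)
s0=dict(np.load('pics/side0.npz')); 
m=cv2.inRange(hsv,(0,0,170),(180,70,255))[240:285,245:290]
for r_ in m[::2]: print(''.join('#' if v else '.' for v in r_))
for R,z in((.0295,.068),(.028,0)):
  P=np.array([proj(s,(.551+R*np.cos(t),R*np.sin(t),z)) for t in np.linspace(0,6.28,60)]); print(P.min(0),P.max(0))
m=cv2.inRange(hsv,(0,150,50),(8,255,255)); q=cv2.connectedComponentsWithStats(m); print(q[2][1:],q[3][1:])
```

```text
###########.........................###......
##################.................####......
########################...........####......
...##########################.......###......
.....#######################.................
.....######################..................
...###########################...........####
.##############################...###########
#############################################
##############################.###.##########
############################..............###
#########################...................#
########################.....................
########################.....................
#########################...................#
#########################................####
########################..............#######
....#.##################...........##########
..............#.########........#############
....................####....#################
.........................####################
######.........................#.############
######...###...........................######
[254.06578541 248.65548189] [276.04503962 262.65888474]
[255.39565367 267.87072147] [275.56570546 281.5240469 ]
[[122 213  64  26 729]] [[152.94924554 225.37722908]]
```

>>> arm_command:
  travel:
    - [0,0,0]
    - [0,0,0]
    - [0,0,0]
    - [0,0,0]
    - [0,0,0]
    - [0,0,0]
    - [0,0,0]
    - [0,0,0]
    - [0,0,0]
    - [0,0,0]
  delta_rot:
    - [0,0,-0.1]
    - [0,0,-0.21]
    - [0,0,-0.32]
    - [0,0,-0.43]
    - [0,0,-0.54]
    - [0,0,-0.65]
    - [0,0,-0.76]
    - [0,0,-0.87]
    - [0,0,-0.96]
    - [0,0,-1.0]

```text
time_s: 35.17
tcp_pos: [0.5518, -0.0008, 0.1378]
eef_rot: [179.9, 0.0, -169.2]
contact_force: [0.6, 0.4, 0.4]
gripper_width: 0.0875
gripper_force: 0.0
```

>>> arm_command:
  travel:
    - [0,0,-0.02]
    - [0,0,-0.06]
    - [0,0,-0.1]
    - [0,0,-0.14]
    - [0,0,-0.168]
    - [0,0,-0.174]
    - [0,0,-0.174]
    - [0,0,-0.174]
  delta_rot:
    - [0,0,-0.044]
    - [0,0,-0.044]
    - [0,0,-0.044]
    - [0,0,-0.044]
    - [0,0,-0.044]
    - [0,0,-0.044]
    - [0,0,-0.044]
    - [0,0,-0.044]

```text
time_s: 36.17
tcp_pos: [0.5518, 0.0001, 0.0508]
eef_rot: [180.0, 0.1, -172.8]
contact_force: [-0.4, 0.7, 0.7]
gripper_width: 0.0878
gripper_force: 0.0
```

>>> arm_command:
  travel:
    - [0,0,0]
    - [0,0,0]
    - [0,0,0]
    - [0,0,0]
    - [0,0,0]
    - [0,0,0]
    - [0,0,0]
    - [0,0,0]
  delta_rot:
    - [0,0,0]
    - [0,0,0]
    - [0,0,0]
    - [0,0,0]
    - [0,0,0]
    - [0,0,0]
    - [0,0,0]
    - [0,0,0]
  grip: 0

```text
time_s: 37.17
tcp_pos: [0.5514, -0.0, 0.0502]
eef_rot: [-180.0, 0.0, -172.8]
contact_force: [-1.2, -1.1, 3.0]
gripper_width: 0.0586
gripper_force: 15.0
```

>>> arm_command:
  travel:
    - [0,0,0.04]
    - [0,0,0.09]
    - [0,-0.04,0.1]
    - [-0.001,-0.1,0.1]
    - [-0.002,-0.17,0.1]
    - [-0.003,-0.24,0.1]
    - [-0.004,-0.3,0.1]
    - [-0.005,-0.345,0.1]
    - [-0.005,-0.365,0.1]
    - [-0.005,-0.365,0.1]
    - [-0.005,-0.365,0.08]
    - [-0.005,-0.365,0.05]
    - [-0.005,-0.365,0.03]
    - [-0.005,-0.365,0.018]
    - [-0.005,-0.365,0.013]
    - [-0.005,-0.365,0.013]
  delta_rot:
    - [0,0,0]
    - [0,0,0]
    - [0,0,0]
    - [0,0,0]
    - [0,0,0]
    - [0,0,0]
    - [0,0,0]
    - [0,0,0]
    - [0,0,0]
    - [0,0,0]
    - [0,0,0]
    - [0,0,0]
    - [0,0,0]
    - [0,0,0]
    - [0,0,0]
    - [0,0,0]

```text
time_s: 39.17
tcp_pos: [0.5491, -0.1825, 0.0567]
eef_rot: [-180.0, 0.0, -172.8]
contact_force: [-0.6, -0.7, -1.3]
gripper_width: 0.0585
gripper_force: 15.0
```

>>> arm_command:
  travel:
    - [0,0,0]
    - [0,0,0]
    - [0,0,0]
    - [0,0,0]
    - [0,0,0]
    - [0,0,0.03]
    - [0,0,0.08]
    - [0,0,0.14]
    - [0,0,0.22]
    - [0,0,0.32]
    - [0,0.1,0.4]
    - [0,0.2,0.45]
    - [0,0.3,0.5]
    - [0,0.4,0.5]
    - [0,0.5,0.5]
    - [0,0.6,0.5]
    - [0,0.6,0.5]
    - [0,0.6,0.5]
  delta_rot:
    - [0,0,0]
    - [0,0,0]
    - [0,0,0]
    - [0,0,0]
    - [0,0,0]
    - [0,0,0]
    - [0,0,0]
    - [0,0,0]
    - [0,0,0]
    - [0,0,0]
    - [0,0,0]
    - [0,0,0]
    - [0,0,0]
    - [0,0,0]
    - [0,0,0]
    - [0,0,0]
    - [0,0,0]
    - [0,0,0]
  grip: 1

```text
time_s: 41.42
tcp_pos: [0.5486, 0.1175, 0.3073]
eef_rot: [180.0, 0.0, -172.8]
contact_force: [-0.4, -0.6, 0.3]
gripper_width: 0.0879
gripper_force: 0.0
```

Run:
```python
from m import *
c=cap('top','top11.png'); s=cap('side','side11.png')
W=((0,0,185),(180,60,255))
for nm,b in(('a',(302,162,332,190)),('pot',(306,193,336,222)),('b',(310,222,340,250))):
    try:
        ce,st,ct=blob(c['img'],*W,b); print(nm,st,ray(c,*ce,.074 if nm=='pot' else .068).round(4))
    except Exception as e: print(nm,e)
hsv=cv2.cvtColor(s['img'],cv2.COLOR_RGB2HSV)
ce,st,ct=blob(s['img'],(0,0,150),(180,60,255),(280,215,316,256)); print('side',ce,st)
for R,z in((.0295,.074),(.028,.006)):
  P=np.array([proj(s,(.5485+R*np.cos(t),-.1825+R*np.sin(t),z)) for t in np.linspace(0,6.28,60)]); print(P.min(0),P.max(0))
m=cv2.inRange(hsv,(0,150,50),(8,255,255)); q=cv2.connectedComponentsWithStats(m); print(q[2][1:],q[3][1:])
st=r.get_state(); print(st['tcp_pos'])
```

```text
a [306 167  20  18 281] [ 0.6381 -0.17    0.068 ]
pot [311 196  19  14 161] [ 0.5584 -0.1774  0.074 ]
b [316 236  14  10  61] [ 0.4448 -0.1806  0.068 ]
side [294.92564103 228.71794872] [280 215  25  31 390]
[291.13199037 216.44003109] [310.85003471 227.62264113]
[291.22311252 234.6881351 ] [309.37817644 245.67406735]
[[122 213  64  26 728]] [[152.9271978 225.3956044]]
[0.54873005 0.11661665 0.30708216]
```

Shadow clips the masks, so I'm checking the final placement against lower thresholds.

Run:
```python
from m import *
s=dict(np.load('pics/side0.npz')); c=dict(np.load('pics/top0.npz'))
for n,f,k,bx in(('top','pics/top11.png',c,(295,160,345,255)),('side','pics/side11.png',s,(255,205,345,260))):
    im=cv2.imread(f)[:,:,::-1]; hsv=cv2.cvtColor(np.ascontiguousarray(im),cv2.COLOR_RGB2HSV)
    x0,y0,x1,y1=bx; m=cv2.inRange(hsv,(0,0,60),(180,85,255))[y0:y1,x0:x1]
    print(n)
    for i,r_ in enumerate(m[::2]): print(y0+2*i,''.join('#' if v else '.' for v in r_))
R=.0295
for z,p in((.068,(.6391,-.1695)),(.074,(.5485,-.1825)),(.068,(.4618,-.1917))):
  P=np.array([proj(c,(p[0]+R*np.cos(t),p[1]+R*np.sin(t),z)) for t in np.linspace(0,6.28,60)]); print(P.min(0),P.max(0))
```

```text
top
160 #######################.............##############
162 ###########..........................#############
164 .....................................#############
166 ..................######.............#############
168 ...............#############..........############
170 .............#################........############
172 #...........###################.......############
174 #..........#####################......############
176 #..........#####################......############
178 ##.........#####################.......###########
180 ##.........####################........###########
182 ##..........##################.........###########
184 ###...........#############.............##########
186 ###..............########...............##########
188 ###......................................#########
190 ####.....................................#########
192 ####......................................########
194 ####......................................########
196 #####.................#######.............########
198 #####..............##############..........####
[... 3676 characters left out ...]
..............................##################.........
251 #####################################............................###############..........
253 ###########################################.........................#########.............
255 ##################################################........................................
257 ########################################################.................................#
259 ###############################################################.........................##
[305.60890626 165.17156648] [325.58797161 184.94035405]
[311.1610799  195.21350177] [331.32436673 215.27237224]
[315.14633399 224.80151929] [335.33752688 244.9941465 ]
```

The pot is upright on the disc with edges as predicted in both views. The row pots have not moved and the lever is at rest.

```bash
python3 -c "
from plant import close_job
print(close_job())"
```

```text
the job is handed in; nothing more can be done
None
```

The job is handed in, with no verdict returned: the lid was pressed home, the lever eased back to rest, and by both cameras the pot stands upright on the blue disc, row pots unmoved; the other bystanders' positions were not measured.

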